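# Line up the washed mates to dry by size

## Robot

A 7-joint arm with a two-finger parallel gripper is mounted at the origin on the work surface. World frame = base frame: x ahead of the robot, y to its left, z up, the work surface at z = 0. Lengths are in m, angles in rad, forces in N, time in s.
With the tool pointing down it reaches from about 0.375 to 0.925 m from the base axis. Payload 3.1 kg.
Tool frame: the origin (TCP) lies between the finger pads; the fingertips stand 19 mm ahead of it and the grasp point (between the pads) is the TCP; z points along the fingers, y is the line along which they close (so a half turn about z gives the same grasp; the last joint's range is limited). The gripper opens to 85 mm and grips with 20 to 120 N. Pads are 22 mm wide; open, the fingers measure 114 mm over their backs; the gripper's body (76 mm by 85 mm) begins 54 mm behind the grasp point. The pads swing forward as they close: fully open they stand 13 mm farther back than shut.
Start: joints at [1.082, 0.383, 0.044, 1.598, -0.018, 1.161, -0.05], TCP at [0.248, -0.601, 0.25] pointing down, gripper open.
Joint ranges: [-2.61, 2.61], [-0.41, 2.15], [-1.48, 1.57], [0, 2.5], [-1.57, 4.71], [0.05, 1.97], [-2.85, 2.85]. Speed limits (rad/s): [2.79, 2.79, 3.14, 3.14, 3.14, 3.14, 3.14].

## Interface

Orientations are given as a unit quaternion [x, y, z, w].
In Python, from bench import move_ptp, movel, move_j, move_gripper, pause, inverse_kinematics, read_camera, camera_params, MotionError, sign_off, look_for, tip_of, read_time_s, read_qpos, read_joint_vel, read_effort, read_eef_pos, read_tcp_rot, read_ft_force, read_ft_torque, read_finger_gap, read_grasp_force gives the robot as it stands. Calls block until the motion is done:
- move_ptp(position, orientation): joint-space move of the TCP to a pose.
- movel(position, orientation=None, speed=0.15): straight line of the TCP; orientation=None keeps the orientation; speed is the mean speed in m/s.
- move_j(angles): joint-space move.
- move_gripper(opening, effort=None): finger opening in m; effort is the grip in N (None keeps the last); returns when the fingers have stopped.
- pause(seconds).
- inverse_kinematics(position, orientation): joint angles nearest the present ones, or None.
- read_camera(name): name is "scene" or "top"; returns the picture (400x640x3 uint8, red, green, blue); there is no depth.
- camera_params(name): a dict with "K" (3x3 intrinsics, pixels), "camera_from_world" (4x4, takes a point from world to camera coordinates). Camera axes: x right, y down, z forward; pixel columns grow to the right and rows downward; lengths in m; the calibration is good to about 2 mm. A picture is of the moment at which its call begins. camera_params takes no time and is no camera call.
A pose or a line that the arm cannot do raises MotionError and nothing moves.
- sign_off(): hands the job in; it is judged then, once.
Trained networks look in the newest picture that a camera, given by its name, has taken for a name from the list of things; names that differ only in an ending like _2 or _b are one class to them, and where a whole thing is asked for, a point or a joint stands for the part that bears it (a point fixed in the world has none). Each returns a list of dicts, best first, with "confidence" (0 to 1); they miss things now and then, are a little off and sometimes report something else, mostly with a low value. They report only what shows in the picture. A call takes as long as a camera call.
- look_for(camera, name): "at" ([column, row] in pixels, amid what is visible of it).
- tip_of(camera, name): "at" ([column, row] in pixels: a listed point, or the origin of a listed thing).
Readings, each from a call of its own:
- read_time_s(): time.
- read_qpos(): joint angles.
- read_joint_vel(): joint speeds.
- read_effort(): joint torques, N m.
- read_eef_pos(): TCP position.
- read_tcp_rot(): TCP orientation.
- read_ft_force(): force on the tool from outside, world axes, zero at the start.
- read_ft_torque(): the same for the moment, N m.
- read_finger_gap(): finger opening in m.
- read_grasp_force(): force on a finger pad.
Only numpy, scipy, OpenCV 4.12 (cv2) and the standard library are available. Lean on these libraries where they do the work, as an engineer would, in place of code of your own. Each camera call takes 0.05 s, during which the arm holds its last target. There are 200 camera calls.

## Task

Four washed mates stand mouth down about the ledge. Line them up to dry, still mouth down, on the slatted coasters in the drip tray, one centred on each coaster in order of size, from the smallest next to the white ceramic jar to the largest at the far end by the tin. Set each one down gently, without dropping it or knocking any over, and leave the jar and the tin where they stand.

Things in the scene. Friction and masses are not known exactly. Their poses are not given: they have to be found in the camera images.
- mate_a_center (a point): Centre (half-way up, 26 mm above its underside) of the smallest mate: a loose, round, dark wooden mate cup standing upside down, 52 mm tall, 44 mm across its belly. The steel-rimmed mouth (37 mm across) is down, the rounded end with a small steel foot is up. Its wall is upright from 21 to 39 mm above its underside (grip there), and narrows above and below. z is up along its axis; its yaw has no meaning.
- mate_b_center (a point): Centre (half-way up, 34 mm above its underside) of the second smallest mate: a loose, round, dark wooden mate cup standing upside down, 68 mm tall, 52 mm across its belly. The steel-rimmed mouth (44 mm across) is down, the rounded end with a small steel foot is up. Its wall is upright from 27 to 51 mm above its underside (grip there), and narrows above and below. z is up along its axis; its yaw has no meaning.
- mate_c_center (a point): Centre (half-way up, 42 mm above its underside) of the second largest mate: a loose, round, dark wooden mate cup standing upside down, 84 mm tall, 60 mm across its belly. The steel-rimmed mouth (50 mm across) is down, the rounded end with a small steel foot is up. Its wall is upright from 34 to 63 mm above its underside (grip there), and narrows above and below. z is up along its axis; its yaw has no meaning.
- mate_d_center (a point): Centre (half-way up, 50 mm above its underside) of the largest mate: a loose, round, dark wooden mate cup standing upside down, 100 mm tall, 68 mm across its belly. The steel-rimmed mouth (57 mm across) is down, the rounded end with a small steel foot is up. Its wall is upright from 40 to 75 mm above its underside (grip there), and narrows above and below. z is up along its axis; its yaw has no meaning.
- coaster_p_top (a point): Centre of the upper face of one of four identical fixed round slatted wooden coasters, 84 mm across, upper face 13 mm above the ledge. They lie in a straight row, 105 mm from centre to centre, in a low steel drip tray (430 x 100 mm, rim 7 mm high). The letters say nothing about where in the row it lies; x is across the row, y along it, z up.
- coaster_q_top (a point): Centre of the upper face of one of four identical fixed round slatted wooden coasters, 84 mm across, upper face 13 mm above the ledge. They lie in a straight row, 105 mm from centre to centre, in a low steel drip tray (430 x 100 mm, rim 7 mm high). The letters say nothing about where in the row it lies; x is across the row, y along it, z up.
- coaster_r_top (a point): Centre of the upper face of one of four identical fixed round slatted wooden coasters, 84 mm across, upper face 13 mm above the ledge. They lie in a straight row, 105 mm from centre to centre, in a low steel drip tray (430 x 100 mm, rim 7 mm high). The letters say nothing about where in the row it lies; x is across the row, y along it, z up.
- coaster_s_top (a point): Centre of the upper face of one of four identical fixed round slatted wooden coasters, 84 mm across, upper face 13 mm above the ledge. They lie in a straight row, 105 mm from centre to centre, in a low steel drip tray (430 x 100 mm, rim 7 mm high). The letters say nothing about where in the row it lies; x is across the row, y along it, z up.
- jar_center (a point): Centre (58 mm up) of the closed white ceramic jar with a knobbed lid, loose, round, 90 mm across, 116 mm tall. It stands in line with the row of coasters, beyond one end of it, 128 mm from the centre of the nearest coaster; which end differs from start to start. Not to be moved. z is up.
- tin_center (a point): Centre (51 mm up) of the closed square metal tin with a round lid, loose, 74 x 74 mm, 102 mm tall. It stands in line with the row beyond its other end, 128 mm from the nearest coaster. Not to be moved. z is up. Also on the ledge, not listed: a gourd brush lying beyond the tray, 25 mm high, out of the way.

How it is judged:
At the end, for the whole second after the job is handed in: From the coaster next to the jar onward the mates stand smallest to largest, each within 13 mm of its coaster's centre, resting on it (height within 5 mm), mouth down, upright within 0.1 rad, released and at rest; the jar and the tin upright and within 15 mm of where they started (((horizontal distance between mate_a_center and coaster_p_top below 0.013 m and z of mate_a_center in the frame of coaster_p_top between 0.021 and 0.031 m) or (horizontal distance between mate_a_center and coaster_q_top below 0.013 m and z of mate_a_center in the frame of coaster_q_top between 0.021 and 0.031 m) or (horizontal distance between mate_a_center and coaster_r_top below 0.013 m and z of mate_a_center in the frame of coaster_r_top between 0.021 and 0.031 m) or (horizontal distance between mate_a_center and coaster_s_top below 0.013 m and z of mate_a_center in the frame of coaster_s_top between 0.021 and 0.031 m)) and horizontal distance between mate_a_center and jar_center between 0 and 0.18 m and angle between each of mate_a_center, mate_b_center, mate_c_center, mate_d_center, jar_center, tin_center's own z axis and vertical below 0.1 rad and linear speed of each of mate_a, mate_b, mate_c, mate_d below 0.01 m/s and contact force between each of mate_a, mate_b, mate_c, mate_d and the fingers below 0.05 N and ((horizontal distance between mate_b_center and coaster_p_top below 0.013 m and z of mate_b_center in the frame of coaster_p_top between 0.029 and 0.039 m) or (horizontal distance between mate_b_center and coaster_q_top below 0.013 m and z of mate_b_center in the frame of coaster_q_top between 0.029 and 0.039 m) or (horizontal distance between mate_b_center and coaster_r_top below 0.013 m and z of mate_b_center in the frame of coaster_r_top between 0.029 and 0.039 m) or (horizontal distance between mate_b_center and coaster_s_top below 0.013 m and z of mate_b_center in the frame of coaster_s_top between 0.029 and 0.039 m)) and horizontal distance between mate_b_center and jar_center between 0.18 and 0.285 m and ((horizontal distance between mate_c_center and coaster_p_top below 0.013 m and z of mate_c_center in the frame of coaster_p_top between 0.037 and 0.047 m) or (horizontal distance between mate_c_center and coaster_q_top below 0.013 m and z of mate_c_center in the frame of coaster_q_top between 0.037 and 0.047 m) or (horizontal distance between mate_c_center and coaster_r_top below 0.013 m and z of mate_c_center in the frame of coaster_r_top between 0.037 and 0.047 m) or (horizontal distance between mate_c_center and coaster_s_top below 0.013 m and z of mate_c_center in the frame of coaster_s_top between 0.037 and 0.047 m)) and horizontal distance between mate_c_center and jar_center between 0.285 and 0.39 m and ((horizontal distance between mate_d_center and coaster_p_top below 0.013 m and z of mate_d_center in the frame of coaster_p_top between 0.045 and 0.055 m) or (horizontal distance between mate_d_center and coaster_q_top below 0.013 m and z of mate_d_center in the frame of coaster_q_top between 0.045 and 0.055 m) or (horizontal distance between mate_d_center and coaster_r_top below 0.013 m and z of mate_d_center in the frame of coaster_r_top between 0.045 and 0.055 m) or (horizontal distance between mate_d_center and coaster_s_top below 0.013 m and z of mate_d_center in the frame of coaster_s_top between 0.045 and 0.055 m)) and horizontal distance between mate_d_center and jar_center between 0.39 and 0.495 m and distance of each of jar_center, tin_center from where it was at the start of the episode below 0.015 m); the robot touches nothing.
It fails at once if the jar or the tin is shoved more than 15 mm or tipped (distance of any of jar_center, tin_center from where it was at the start of the episode above 0.015 m or angle between any of jar_center, tin_center's own z axis and vertical above 0.3 rad).
It fails at once if a mate is knocked over (tilted more than 45 degrees) (angle between any of mate_a_center, mate_b_center, mate_c_center, mate_d_center's own z axis and vertical above 0.785 rad).
It fails at once if a mate is dropped or thrown (moving faster than 0.7 m/s, a free fall of 25 mm, with no finger on it) ((linear speed of mate_a above 0.7 m/s and contact force between mate_a and the fingers below 0.05 N) or (linear speed of mate_b above 0.7 m/s and contact force between mate_b and the fingers below 0.05 N) or (linear speed of mate_c above 0.7 m/s and contact force between mate_c and the fingers below 0.05 N) or (linear speed of mate_d above 0.7 m/s and contact force between mate_d and the fingers below 0.05 N)).
It also fails if it takes over 102 s, if anything falls off the work surface, if the arm or the gripper's body presses on something with over 40 N, if the wrist force passes 120 N, or if a joint passes its speed limit or range.

## Working session

There is one attempt and no reset: what is moved stays moved. The work goes in short steps, each a Python script; the robot and the scene stay as the last script left them, time stands still between calls to the robot, and variables do not carry over. Pictures are saved under pics/ and viewed, at most 14 in all, crops included, and the job is handed in when it is done.

```bash
mkdir -p pics
cat > h.py <<'E'
from bench import *
import numpy as np, cv2
def shot(cam,name):
    im=read_camera(cam); cv2.imwrite(f'pics/{name}.png',im[:,:,::-1]); return im
def ray(cam,px,z):
    p=camera_params(cam);T=np.array(p["camera_from_world"]);R=T[:3,:3];c=-R.T@T[:3,3]
    d=R.T@np.linalg.solve(np.array(p["K"]),[px[0],px[1],1.]);return c+d*(z-c[2])/d[2]
def proj(cam,P):
    p=camera_params(cam);T=np.array(p["camera_from_world"]);v=np.array(p["K"])@(T[:3,:3]@np.array(P)+T[:3,3]);return v[:2]/v[2]
E
python3 - <<'E'
from h import *
H=dict(mate_a_center=.026,mate_b_center=.034,mate_c_center=.042,mate_d_center=.05,coaster_p_top=.013,jar_center=.058,tin_center=.051)
for cam in("top","scene"):
    shot(cam,cam+'0')
    p=camera_params(cam);T=np.array(p["camera_from_world"]);print(cam,(-T[:3,:3].T@T[:3,3]).round(3))
    for n,z in H.items():
        for r in tip_of(cam,n)[:6]: print(n,round(r["confidence"],2),np.round(r["at"]),ray(cam,r["at"],z).round(3)[:2])
print(read_time_s(),read_tcp_rot(),read_finger_gap())
E
```

```text
top [0.293 0.018 1.235]
mate_a_center 0.77 [280. 248.] [0.454 0.108]
mate_b_center 0.64 [453. 253.] [ 0.448 -0.297]
mate_c_center 0.89 [215. 262.] [0.417 0.256]
mate_d_center 0.58 [378. 245.] [ 0.461 -0.121]
coaster_p_top 0.59 [297. 163.] [0.667 0.075]
jar_center 0.63 [196. 146.] [0.691 0.316]
tin_center 0.58 [434. 175.] [ 0.631 -0.255]
scene [ 0.922 -0.316  0.839]
mate_a_center 0.83 [330. 178.] [0.463 0.091]
mate_a_center 0.67 [464. 182.] [0.68  0.329]
mate_b_center 0.74 [188. 269.] [ 0.458 -0.293]
mate_b_center 0.26 [248. 321.] [ 0.629 -0.26 ]
mate_c_center 0.91 [368. 135.] [0.43  0.246]
mate_c_center 0.69 [304. 290.] [ 0.651 -0.138]
mate_c_center 0.42 [333. 178.] [0.477 0.087]
mate_d_center 0.75 [255. 216.] [ 0.451 -0.116]
coaster_p_top 0.57 [185. 268.] [ 0.44  -0.296]
coaster_p_top 0.56 [382. 240.] [0.66  0.074]
jar_center 0.85 [467. 184.] [0.696 0.305]
tin_center 0.93 [247. 322.] [ 0.635 -0.263]
0.8 [9.80967712e-01 1.94170922e-01 3.16219269e-05 2.50145718e-05] 0.08540176713566015
```

View pics/top0.png

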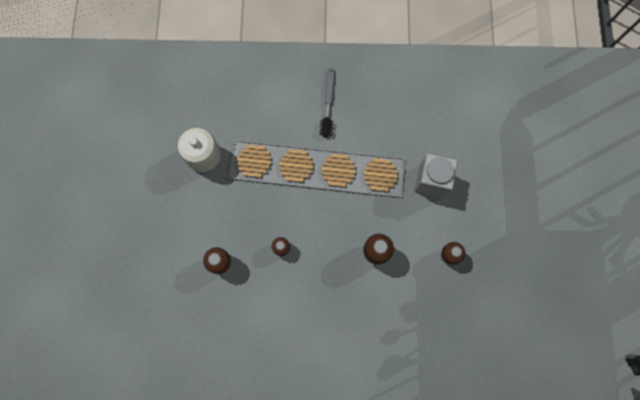

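View pics/scene0.png

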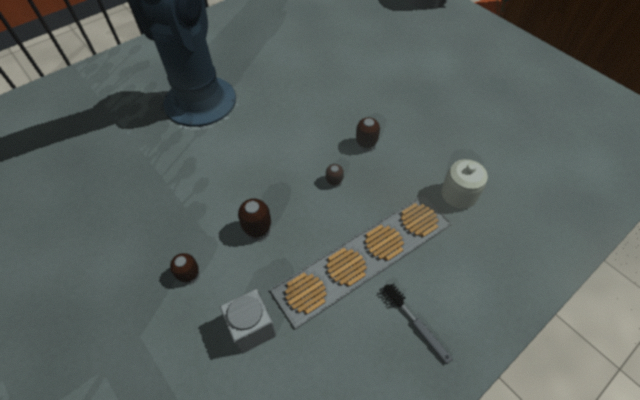

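Top view: mates c (217,260), a (281,246), d (379,248), b (454,252); jar (199,150), coasters (254,161)–(381,175), tin (437,175). The scene view agrees, with the jar at the +y end. The net's spread is about 1.5 cm, so I'll refine the positions with silhouettes.

```bash
cat >> h.py <<'E'
from scipy.optimize import least_squares
# r1 mouth, r belly, height, wall from/to
M=dict(a=(.0185,.022,.052,.021,.039),b=(.022,.026,.068,.027,.051),c=(.025,.030,.084,.034,.063),d=(.0285,.034,.100,.040,.075))
TH=np.linspace(0,6.283,40)
def hull(cam,n,xy,z0=0):
    r1,r,h,l,u=M[n]
    P=[proj(cam,(xy[0]+q*np.cos(t),xy[1]+q*np.sin(t),z0+z)) for q,z in((r1,0),(r,l),(r,u),(r*.85,u+.5*(h-u)),(r*.4,h)) for t in TH]
    return cv2.convexHull(np.float32(P))
def cen(c): m=cv2.moments(c); return np.array([m['m10'],m['m01']])/m['m00']
def brown(im):
    i=im.astype(int); m=((i[...,0]<115)&(i[...,0]>i[...,2]+12)&(i[...,0]>i[...,1]+10)).astype(np.uint8)
    return cv2.morphologyEx(m,cv2.MORPH_CLOSE,np.ones((3,3)))
def findmate(n,ims,guess,z0=0):
    out={}
    for cam,im in ims.items():
        g=cen(hull(cam,n,guess,z0)); cs=[cv2.convexHull(c) for c in cv2.findContours(brown(im),cv2.RETR_EXTERNAL,cv2.CHAIN_APPROX_NONE)[0] if len(c)>10]
        c=min(cs,key=lambda c:np.linalg.norm(cen(c)-g)); o=cen(c)
        s=least_squares(lambda x:cen(hull(cam,n,x,z0))-o,guess)
        out[cam]=np.append(s.x.round(4),round(cv2.contourArea(c)/cv2.contourArea(hull(cam,n,s.x,z0)),2))
    return out
def orange(cam,im):
    i=im.astype(int); m=((i[...,0]>130)&(i[...,0]>i[...,2]+45)).astype(np.uint8)
    m=cv2.morphologyEx(m,cv2.MORPH_CLOSE,np.ones((5,5)))
    cs=[cv2.convexHull(c) for c in cv2.findContours(m,cv2.RETR_EXTERNAL,cv2.CHAIN_APPROX_NONE)[0] if cv2.contourArea(c)>300]
    return sorted([np.append(ray(cam,cen(c),.013)[:2],cv2.contourArea(c)) for c in cs],key=lambda v:-v[1])
E
python3 - <<'E'
from h import *
from scipy.spatial.transform import Rotation as Ro
ims={c:cv2.imread(f'pics/{c}0.png')[:,:,::-1] for c in("top","scene")}
G=dict(a=(.458,.1),b=(.453,-.295),c=(.423,.25),d=(.456,-.118))
for n in M: print(n,findmate(n,ims,G[n]))
for c in ims:
    print(c,np.round(orange(c,ims[c]),4).tolist())
for a in (42,132,-48,-138):
    a=np.radians(a);q=[np.cos(a),np.sin(a),0,0]
    for p in((.67,.18,.2),(.64,-.13,.2),(.45,-.295,.1),(.42,.25,.1)):
        s=inverse_kinematics(p,q); print(None if s is None else np.round(s,2))
E
```

```text
h.py:18: RuntimeWarning: invalid value encountered in divide
  def cen(c): m=cv2.moments(c); return np.array([m['m10'],m['m01']])/m['m00']
Traceback (most recent call last):
  File "h.py", line 27, in findmate
    s=least_squares(lambda x:cen(hull(cam,n,x,z0))-o,guess)
  File "h.py", line 27, in <lambda>
    s=least_squares(lambda x:cen(hull(cam,n,x,z0))-o,guess)
                                 ~~~~^^^^^^^^^^^^
  File "h.py", line 16, in hull
    P=[proj(cam,(xy[0]+q*np.cos(t),xy[1]+q*np.sin(t),z0+z)) for q,z in((r1,0),(r,l),(r,u),(r*.85,u+.5*(h-u)),(r*.4,h)) for t in TH]
       ~~~~^^^^^^^^^^^^^^^^^^^^^^^^^^^^^^^^^^^^^^^^^^^^^^^^
  File "h.py", line 9, in proj
    p=camera_params(cam);T=np.array(p["camera_from_world"]);v=np.array(p["K"])@(T[:3,:3]@np.array(P)+T[:3,3]);return v[:2]/v[2]
ValueError: time passes only in moves, steps and waits
```

```bash
python3 - <<'E'
s=open('h.py').read()
s=s.replace("import numpy as np, cv2\n","import numpy as np, cv2, functools\ncamera_params=functools.lru_cache(camera_params)\n",1)
s=s.replace("if len(c)>10]","if cv2.contourArea(c)>40]").replace("-o,guess)","-o,guess,diff_step=.01)")
open('h.py','w').write(s)
E
python3 - <<'E'
from h import *
ims={c:cv2.imread(f'pics/{c}0.png')[:,:,::-1] for c in("top","scene")}
G=dict(a=(.458,.1),b=(.453,-.295),c=(.423,.25),d=(.456,-.118))
for n in M: print(n,{k:v.tolist() for k,v in findmate(n,ims,G[n]).items()})
for c in ims:
    print(c,np.round(orange(c,ims[c]),4).tolist())
for a in (42,132,-48,-138):
    a=np.radians(a);q=[np.cos(a),np.sin(a),0,0]
    for p in((.67,.18,.2),(.64,-.13,.2),(.45,-.295,.1),(.42,.25,.1)):
        s=inverse_kinematics(p,q); print(None if s is None else np.round(s,2))
E
```

```text
a {'top': [0.458, 0.1076, 0.73], 'scene': [0.3965, 0.2818, 0.52]}
b {'top': [0.4485, -0.2971, 0.75], 'scene': [0.4386, -0.2947, 0.49]}
c {'top': [0.4206, 0.2518, 0.79], 'scene': [0.4064, 0.2705, 0.24]}
d {'top': [0.4524, -0.1193, 0.81], 'scene': [0.4353, -0.1099, 0.43]}
top [[0.672, 0.1821, 818.0], [0.6625, 0.0776, 801.0], [0.6521, -0.0269, 817.5], [0.642, -0.131, 819.0]]
scene [[0.6772, 0.1779, 757.5], [0.6669, 0.0747, 893.5], [0.6573, -0.0295, 993.5], [0.6474, -0.1335, 1120.5]]
[ 0.17  0.61 -0.7   1.5   0.41  1.19 -0.71]
[ 0.5   0.48 -0.47  1.61  0.24  1.1  -0.14]
[ 0.76  0.38 -0.3   1.97  0.15  0.81  0.27]
[ 0.13  0.42 -0.86  2.06  0.43  0.84 -1.08]
[ 0.45  0.88 -1.25  1.48  0.84  1.38  2.19]
[-0.72  0.91  1.37  1.67 -0.92  1.35 -2.43]
[ 0.35  0.37  0.17  1.99 -0.09  0.79 -2.67]
[ 0.41  0.65 -1.24  2.05  0.75  1.    1.81]
[ 0.45  0.88 -1.25  1.48  0.84  1.38  2.19]
[-0.72  0.91  1.37  1.67 -0.92  1.35 -2.43]
[ 0.35  0.37  0.17  1.99 -0.09  0.79 -2.67]
[ 0.41  0.65 -1.24  2.05  0.75  1.    1.81]
[ 0.17  0.61 -0.7   1.5   0.41  1.19 -0.71]
[ 0.5   0.48 -0.47  1.61  0.24  1.1  -0.14]
[ 0.76  0.38 -0.3   1.97  0.15  0.81  0.27]
[ 0.13  0.42 -0.86  2.06  0.43  0.84 -1.08]
```

Run:
```python
from h import *
ims={c:cv2.imread(f'pics/{c}0.png')[:,:,::-1] for c in("top","scene")}
import h
G=dict(a=(.458,.1),b=(.453,-.295),c=(.423,.25),d=(.456,-.118))
for k in(0,3,6):
    def brown(im):
        i=im.astype(int); m=((i[...,0]<140)&(i[...,0]>i[...,2]+k)).astype(np.uint8)
        return cv2.morphologyEx(m,cv2.MORPH_CLOSE,np.ones((3,3)))
    h.brown=brown
    for n in M: print(k,n,{k:v.tolist() for k,v in findmate(n,ims,G[n]).items()})
t=[]
for n,c in zip("dabc",[(255,216),(334,174),(184,267),(367,132)]): t.append(cv2.resize(ims['scene'][c[1]-25:c[1]+25,c[0]-25:c[0]+25],(300,300),interpolation=0))
for j,n in enumerate("dabc"):
  q=hull('scene',n,G[n])-np.float32([(255,216),(334,174),(184,267),(367,132)][j])+25
  t[j]=np.ascontiguousarray(t[j]);cv2.polylines(t[j],[np.int32(q*6)],True,(0,255,0))
cv2.imwrite('pics/crop.png',np.vstack([np.hstack(t[:2]),np.hstack(t[2:])])[:,:,::-1])
```

```text
0 a {'top': [0.4574, 0.107, 0.94], 'scene': [0.4586, 0.1068, 0.8]}
0 b {'top': [0.4474, -0.2966, 0.94], 'scene': [0.4471, -0.2971, 0.89]}
0 c {'top': [0.4199, 0.2508, 0.95], 'scene': [0.4185, 0.2541, 0.82]}
0 d {'top': [0.4515, -0.1191, 0.95], 'scene': [0.4504, -0.119, 0.9]}
3 a {'top': [0.4578, 0.1076, 0.87], 'scene': [0.4574, 0.1079, 0.69]}
3 b {'top': [0.4477, -0.2967, 0.87], 'scene': [0.4465, -0.2968, 0.82]}
3 c {'top': [0.4202, 0.2513, 0.89], 'scene': [0.4167, 0.2561, 0.73]}
3 d {'top': [0.4518, -0.1191, 0.91], 'scene': [0.4504, -0.1186, 0.85]}
6 a {'top': [0.4576, 0.1075, 0.83], 'scene': [0.4526, 0.1138, 0.42]}
6 b {'top': [0.4479, -0.2972, 0.81], 'scene': [0.4457, -0.2962, 0.77]}
6 c {'top': [0.4202, 0.2515, 0.87], 'scene': [0.4085, 0.268, 0.46]}
6 d {'top': [0.4516, -0.1193, 0.87], 'scene': [0.4482, -0.1173, 0.77]}
```

View pics/crop.png

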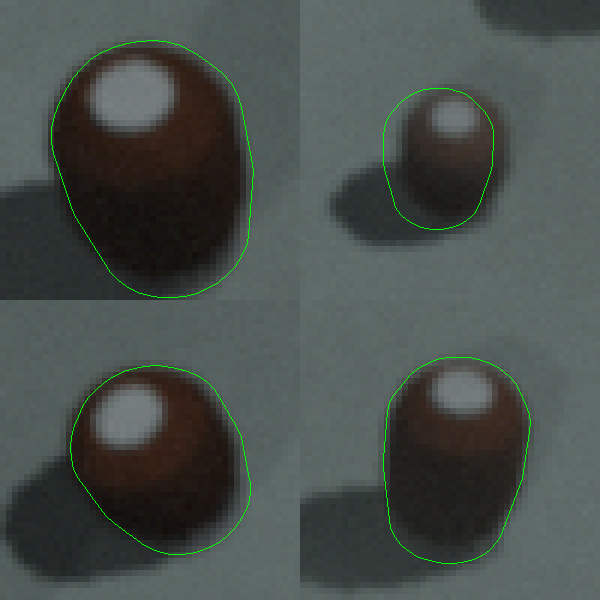

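Silhouette fits from both cameras agree to 1–3 mm. I'll do the largest mate first.

```bash
cat >> h.py <<'E'
Q=[np.cos(np.radians(42.25)),np.sin(np.radians(42.25)),0,0]
POS=dict(a=(.458,.107),b=(.4473,-.2968),c=(.419,.2525),d=(.451,-.119))
C=dict(a=(.6746,.1800),b=(.6647,.0760),c=(.6547,-.0282),d=(.6447,-.1323))
GZ=dict(a=.028,b=.036,c=.044,d=.053)
def pick(n):
    x,y=POS[n]; z=GZ[n]
    move_ptp([x,y,.2],Q); movel([x,y,z],speed=.1)
    move_gripper(2*M[n][1]-.004,effort=40); print(n,'gap',round(read_finger_gap(),4),'F',round(read_grasp_force(),1),read_ft_force().__repr__())
    movel([x,y,z+.05],speed=.08); movel([x,y,.23],speed=.15)
    print('lifted gap',round(read_finger_gap(),4),'F',round(read_grasp_force(),1))
def place(n,off=(0,0)):
    x,y=C[n][0]+off[0],C[n][1]+off[1]; z=GZ[n]+.014
    move_ptp([x,y,.23],Q); movel([x,y,z+.025],speed=.12); movel([x,y,z],speed=.03); print('ft',read_ft_force())
    move_gripper(min(.085,2*M[n][1]+.022)); pause(.2)
    movel([x,y,z+.03],speed=.06); movel([x,y,.2],speed=.15); print('t',read_time_s())
E
python3 - <<'E'
from h import *
pick('d')
shot('scene','lift_d')
E
```

```text
d gap 0.0664 F 45.4 array([0.14554249, 1.77757621, 3.70400061])
lifted gap 0.0667 F 45.2
```

View pics/lift_d.png

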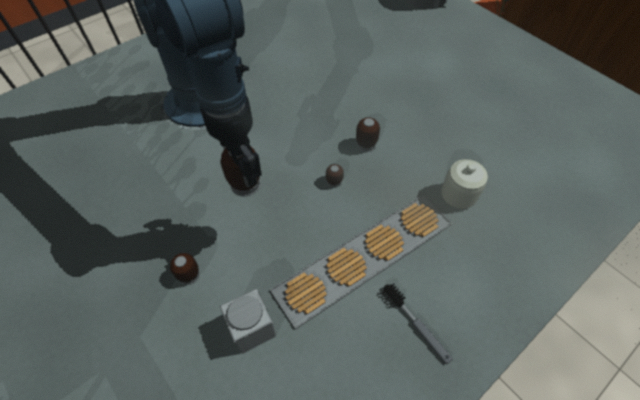

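Mate d hangs upright in the gripper at about (240,168), and the other things are untouched. Next I place it.

Run:
```python
from h import *
place('d')
x,y=POS['c']; move_ptp([x,y,.25],Q)
ims={c:shot(c,c+'1') for c in('scene','top')}
import h
h.brown=lambda im:cv2.morphologyEx(((im[...,0]<140)&(im[...,0].astype(int)>im[...,2])).astype(np.uint8),cv2.MORPH_CLOSE,np.ones((3,3)))
for n,xy,z in(('d',C['d'],.013),('b',POS['b'],0),('a',POS['a'],0)): print(n,{k:v.tolist() for k,v in findmate(n,ims,xy,z).items()})
```

```text
ft [-0.95732481  0.69015405 -0.24677157]
t 11.5417
d {'scene': [0.655, -0.1396, 1.38], 'top': [0.6329, -0.1283, 1.38]}
b {'scene': [0.4472, -0.2969, 0.89], 'top': [0.4476, -0.2967, 0.93]}
a {'scene': [0.4584, 0.1069, 0.8], 'top': [0.4574, 0.1071, 0.94]}
```

View pics/scene1.png

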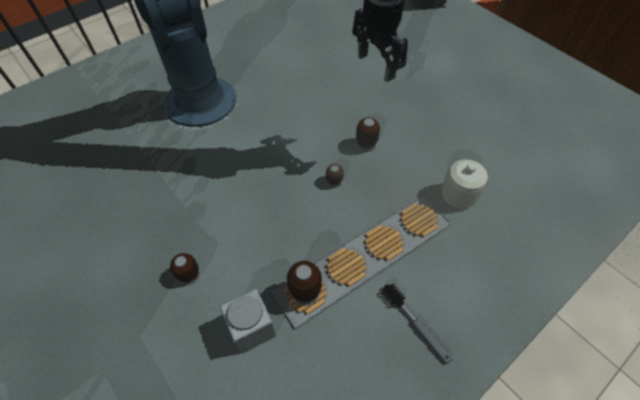

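View pics/top1.png

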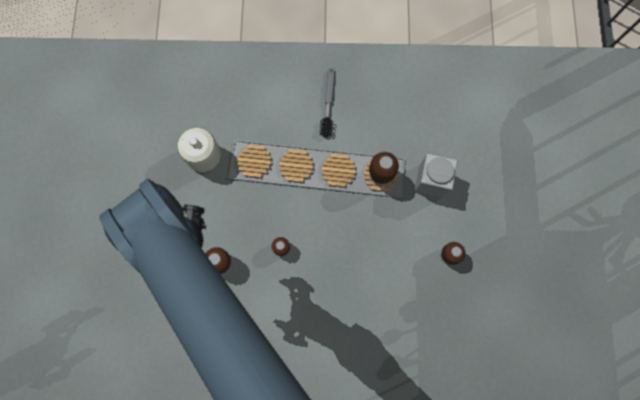

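Mate d stands upright on the tin-end coaster (scene (304,282), top (383,167)); jar and tin are unmoved. The rest follow.

Run:
```python
from h import *
for n in 'cb': pick(n); place(n)
pick('a'); place('a')
move_ptp([.42,-.25,.3],Q)
t=[]
for cam in('scene','top'):
    im=shot(cam,cam+'2').copy(); c=proj(cam,(.66,.025,.03)).astype(int)
    cr=im[c[1]-65:c[1]+65,c[0]-95:c[0]+95]; cr=cv2.resize(cr,None,fx=4,fy=4,interpolation=0); o=np.float32([c[0]-95,c[1]-65])
    cr=cr[:520]
    for n in 'abcd':
        cv2.polylines(cr,[np.int32((hull(cam,n,C[n],.013)-o)*4)],True,(0,255,0))
    cv2.imwrite(f'pics/over_{cam}.png',cr[:,:,::-1])
```

```text
c gap 0.0593 F 42.8 array([-0.2917848 , -0.65960497,  5.08268987])
lifted gap 0.0591 F 43.1
ft [-1.96341951 -0.22630192 -0.27924986]
t 23.35
b gap 0.0509 F 41.8 array([-0.64539607,  0.19907016,  4.72075738])
lifted gap 0.0505 F 41.7
ft [ 0.03331055  0.19789826 -1.23619741]
t 34.875
a gap 0.0432 F 40.3 array([-0.67151226, -1.40689443,  6.07588438])
lifted gap 0.0429 F 40.6
ft [-0.23481843  0.91062418 -0.49646582]
t 45.5167
```

View pics/over_scene.png

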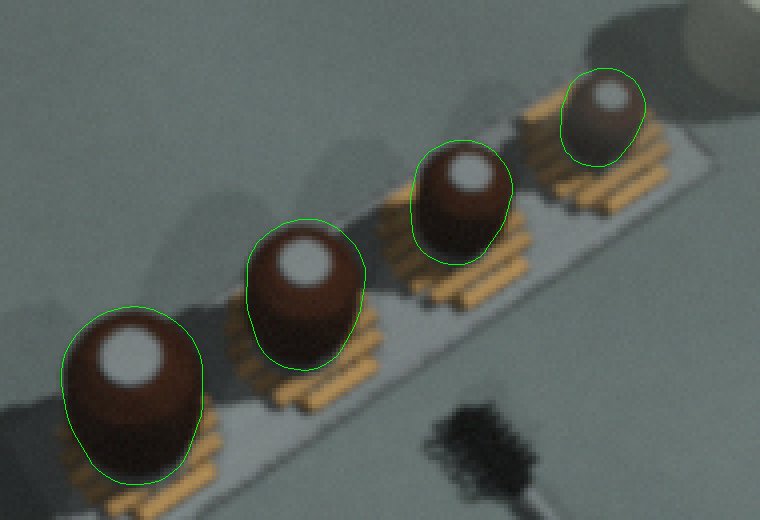

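View pics/over_top.png

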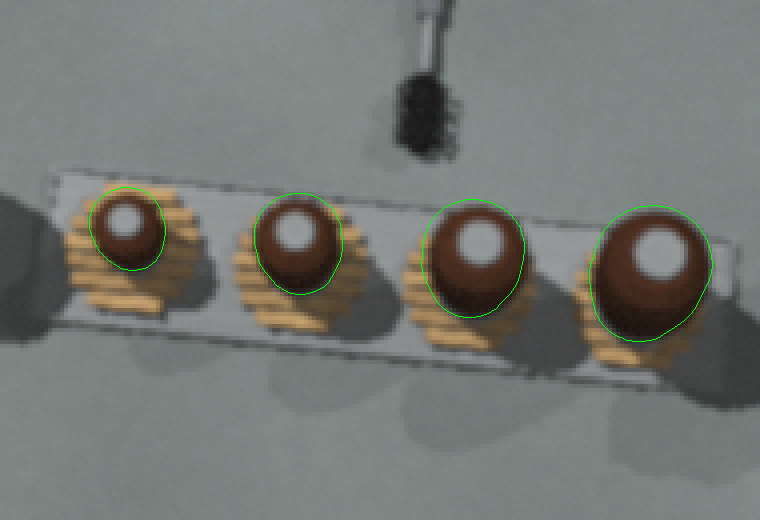

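The overlays show all four mates upright on their coasters, within about 3 mm of where they were aimed: smallest by the jar (scene (603,117)), largest by the tin ((132,395)). I'm handing in the job.

```bash
python3 -c "
from bench import *
print(sign_off())"
```

```text
the job is handed in; nothing more can be done
None
```

I handed the job in with the four mates standing mouth down on their coasters, smallest by the jar to largest by the tin, each within a few millimetres of centre by camera; no verdict was returned.

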